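# Seat an agar plate in a colony counter and set the counter up

## Task

Get the colony counter ready for counting, using only the fingertips and picking nothing up. Gently push the open agar plate across the counter's deck by its outside wall, without touching the agar, until it drops over the rim into the round well and lies flat; then push the magnifier round on its post to its stop over the plate, and switch the lamp on by pressing the raised, dotted end of the green rocker fully down. Leave the other things on the bench alone.

Things in the scene. Friction and masses are not known exactly. Their poses are not given: they have to be found in the camera images.
- counter: colony counter, white casing fixed to the bench, 193 mm (x) by 300 mm (y), sloping front panel to its -x. Origin on the bench under it, z up. Level grey deck 55 mm above the bench, x -65 to 85, y -150 to 150 mm, with a round plate well 64 mm in diameter, 5 mm deep, white gridded floor, 1 mm chamfer. The magnifier's 12 mm post stands right of the well
- well (a point): centre of the plate well at deck level (the seated plate's origin lies 5 mm lower). Axes as the counter's
- plate: open glass petri dish, 60 mm across, 12 mm high, about 50 g, holding dark red agar with white colonies. Origin at the centre of its underside, z up. It stands loose on the deck left (+y of the counter) of the well, sometimes already overhanging the well's rim, and slides when pushed
- agar: the layer of red agar in the plate, 53 mm across, top 6 mm above the plate's underside and 6 mm below its rim; must not be touched. Moves with the plate
- magnifier (a joint): swing of the magnifier about its upright post, rad. 0 parked over the counter's front right, grows clockwise seen from above (the lens passes the counter's front side on its way to the well), 1.658 at the stop, where the lens stands right over the well. Starts at 0 to 0.35. Slight friction, about 0.4 N to push at the lens; stays where it is left
- lens (a point): centre of the magnifier lens, 151 mm above the bench. Its black ring is 80 mm in outer diameter and 14 mm high (144 to 158 mm above the bench), its middle 115 mm from the post's axis; an 8 mm steel arm joins it to the post
- post (a point): point on the post's axis (the magnifier's hinge axis) at the height of the lens. The hub's top is 163 mm above the bench
- rocker (a joint): lamp rocker switch, rad. -0.2 off (the dotted left end, at +y of the counter, stands up), +0.2 fully on (that end down). Friction holds it where it is left; about 1 N at the end moves it
- rocker_on (a point): top face of the dotted end of the green rocker (44 x 22 mm, long in the counter's y) on the sloping front panel, at the white dot, 14 mm from the pivot: press here, downward; it goes down about 6 mm
- rocker_pivot (a point): middle of the rocker's top, over its pivot
- marker: felt marker, white with a dark blue cap, 126 mm long, 12 mm thick, lying on the bench in front of the counter; leave alone. Origin at the middle of its underside
- beaker: small glass beaker, 53 mm wide and 68 mm high, on the bench left of the counter; leave alone. Origin at the centre of its underside
- litmus_box: yellow card box, 42 x 75 x 14 mm, on the bench right of the counter; leave alone. Origin at the centre of its underside

How it is judged:
By the outcome, as a careful person would: the job done as asked, in the order asked, and still so for the second after the job is handed in, with the robot touching nothing.
It also fails if it takes over 58 s, if anything falls off the work surface, if the arm or the gripper's body presses on something with over 40 N, if the wrist force passes 120 N, or if a joint passes its speed limit or range.

## Robot

A 6-joint arm with a two-finger parallel gripper is mounted at the origin on a cart in front of the work surface, level with it; the furniture and walls round the work are solid. World frame = base frame: x ahead of the robot, y to its left, z up, the work surface at z = 0. Lengths are in m, angles in rad, forces in N, time in s.
With the tool pointing down it reaches from about 0.275 to 0.825 m from the base axis. Payload 4.9 kg.
Tool frame: the origin (TCP) lies on the centre line of the jaws, within the pads' length; the fingertips stand 17 mm ahead of it and the grasp point (between the pads) lies 2 mm behind it (ctrl.tcp_to_tips is the distance from the TCP to the fingertips, in m); z points along the fingers, y is the line along which they close (so a half turn about z gives the same grasp; the last joint's range is limited). The gripper opens to 85 mm and grips with 20 to 120 N. Pads are 22 mm wide; open, the fingers measure 114 mm over their backs; the gripper's body (76 mm by 85 mm) begins 54 mm behind the grasp point. The pads swing forward as they close: fully open they stand 13 mm farther back than shut.
Start: joints at [-1.41, 0.326, -0.193, 1.052, 0, 1.437], TCP at [0.16, -0.526, 0.248] pointing down, gripper open.
Joint ranges: [-2.65, 2.65], [-0.97, 1.79], [-1.3, 1.35], [-1.93, 2.1], [-1.47, 1.37], [-3.14, 3.14]. Speed limits (rad/s): [2.57, 2.57, 3.14, 3.14, 3.14, 3.14].

## Interface

Orientations are given as a rotation vector (axis times angle).
In Python, from cell import ctrl, viewer, eoat, read_clock, read_q, read_joint_velocities, read_tau, read_position, read_eef_rot, read_contact_force, read_wrist_torque, read_finger_gap, read_grasp_force gives the robot as it stands (ctrl), with the cameras (viewer), the readings as plain functions and the gripper (eoat). Calls block until the motion is done:
- ctrl.movep(position, orientation): joint-space move of the TCP to a pose.
- ctrl.move_l(position, velocity=0.15, rot=None, until_force=None): straight line of the TCP; rot=None keeps the orientation; velocity is the mean speed in m/s. With until_force (N) it stops when the force on the tool has changed by that much, and returns True; else False.
- ctrl.set_joints(angles): joint-space move.
- eoat.let_go() and eoat.grab(newtons=None): open the fingers fully, or close them until they stop; newtons is the grip in N (None keeps the last).
- ctrl.sleep(seconds).
- ctrl.ik(position, orientation): joint angles nearest the present ones, or None.
- viewer.grab_frame(name): name is "scene" or "top" or "wrist"; returns a dict with "img" (384x512x3 uint8, red, green, blue), "fx", "fy", "cx", "cy" (pixels), "cam_to_world" (4x4, takes a point from camera to world coordinates); the wrist camera has in their place "T_tool_cam" (4x4, takes a point from camera to tool coordinates, whose origin is the TCP and whose axes are the flange's). Camera axes: x right, y down, z forward; pixel columns grow to the right and rows downward; lengths in m; the calibration is good to about 2 mm. A picture is of the moment at which its call begins: read the wrist's pose just before it. There is no depth.
A pose or a line that the arm cannot do raises ctrl.MotionError and nothing moves.
- ctrl.sign_off(): hands the job in; it is judged then, once.
Readings, each from a call of its own:
- read_clock(): time.
- read_q(): joint angles.
- read_joint_velocities(): joint speeds.
- read_tau(): joint torques, N m.
- read_position(): TCP position.
- read_eef_rot(): TCP orientation.
- read_contact_force(): force on the tool from outside, world axes, zero at the start.
- read_wrist_torque(): the same for the moment, N m.
- read_finger_gap(): opening from 0.0 (shut) to 1.0 (fully open).
- read_grasp_force(): force on a finger pad.
Only numpy, scipy, OpenCV 4.12 (cv2) and the standard library are available. Lean on these libraries where they do the work, as an engineer would, in place of code of your own. Each camera call takes 0.05 s, during which the arm holds its last target. There are 200 camera calls.

## Working session

There is one attempt and no reset: what is moved stays moved. The work goes in short steps, each a Python script; the robot and the scene stay as the last script left them, time stands still between calls to the robot, and variables do not carry over. Pictures are saved under pics/ and viewed, at most 11 in all, crops included, and the job is handed in when it is done.

```bash
mkdir -p pics; ls
cat > h.py <<'E'
import numpy as np, cv2
from cell import ctrl, viewer, eoat, read_clock, read_q, read_joint_velocities, read_tau, read_position, read_eef_rot, read_contact_force, read_wrist_torque, read_finger_gap, read_grasp_force
def ray(f,u,v):
    T=np.array(f["cam_to_world"]); d=np.array([(u-f["cx"])/f["fx"],(v-f["cy"])/f["fy"],1.0])
    return T[:3,3],T[:3,:3]@d
def plane(f,u,v,z):
    o,d=ray(f,u,v); return o+d*(z-o[2])/d[2]
def proj(f,p):
    T=np.array(f["cam_to_world"]); c=T[:3,:3].T@(np.array(p)-T[:3,3]); return f["fx"]*c[0]/c[2]+f["cx"],f["fy"]*c[1]/c[2]+f["cy"]
def tri(f,a,g,b):
    o1,d1=ray(f,*a);o2,d2=ray(g,*b)
    s=np.linalg.lstsq(np.c_[d1,-d2],o2-o1,rcond=None)[0]
    p,q=o1+s[0]*d1,o2+s[1]*d2
    return (p+q)/2,np.linalg.norm(p-q)
def save(f,n): cv2.imwrite("pics/"+n,f["img"][:,:,::-1])
E
python3 - <<'E'
from h import *
import pickle
d={}
for n in("scene","top"):
    f=viewer.grab_frame(n); d[n]=f; cv2.imwrite(f"pics/{n}0.png",cv2.resize(f["img"][:,:,::-1],(768,576))); print(n,np.round(f["cam_to_world"],3),f["fx"],f["cx"],f["cy"])
pickle.dump(d,open("f0.pkl","wb")); print(read_clock(),read_eef_rot(),ctrl.tcp_to_tips,read_finger_gap())
E
```

```text
cell.py
pics
scene [[-0.631 -0.372  0.681 -0.322]
 [-0.775  0.33  -0.538  0.533]
 [-0.025 -0.867 -0.497  0.723]
 [ 0.     0.     0.     1.   ]] 439.4330441810626 254.70536808896213 192.47870643205016
top [[-0.017 -0.987  0.159  0.352]
 [-1.     0.019  0.013 -0.131]
 [-0.016 -0.159 -0.987  1.123]
 [ 0.     0.     0.     1.   ]] 375.0838246149277 258.72435916501473 192.9609932713221
0.1 [-3.10595326e+00 -4.61184351e-01  6.46417720e-05] 0.017 1.0021500036360478
```

View pics/top0.png

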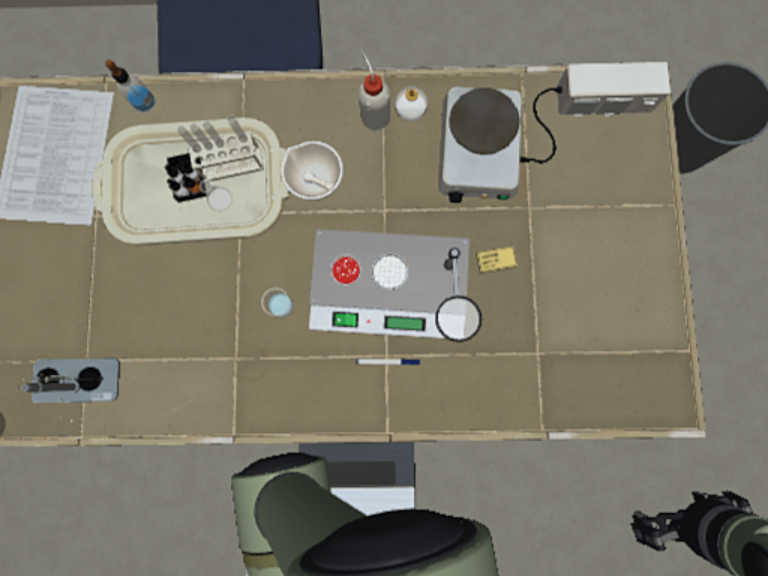

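View pics/scene0.png

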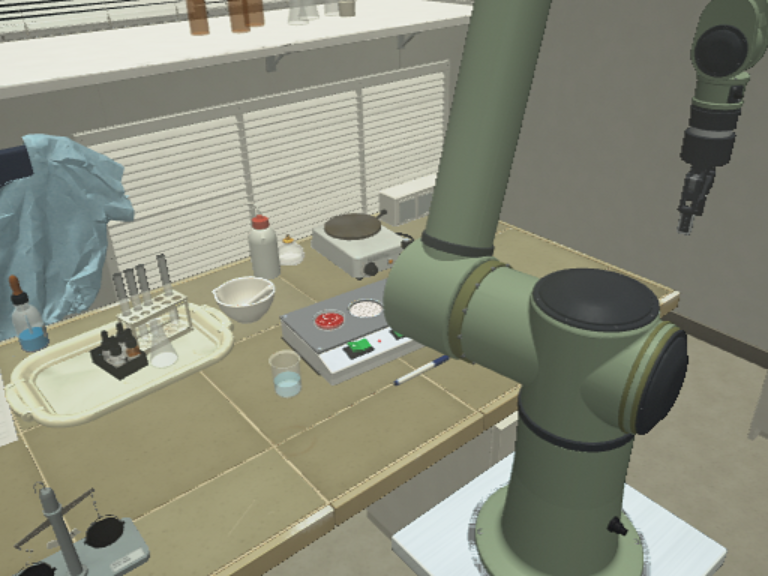

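The top view shows (768x576 pixels): agar (346,269), well (390,272), post (453,254), lens (458,318), rocker (345,320), marker (388,361) and beaker (277,303). The scene view confirms the plate beside the well and the beaker at front left. Next I'll get estimates from the top view and take wrist close-ups.

Run:
```python
from h import *
import pickle
d=pickle.load(open("f0.pkl","rb")); t=d["top"]
P=lambda u,v,z:np.round(plane(t,u/1.5,v/1.5,z),3)
for n,u,v,z in[("plate",346,269,.061),("well",390,272,.05),("post",453,254,.163),("lens",458,318,.151),("rock",345,320,.05),("marker",388,361,.01),("beaker",277,303,.0),("c_tl",316,231,.055),("c_tr",469,240,.055)]: print(n,P(u,v,z))
p=P(380,290,.1); 
R=np.array([np.pi,0,0])
ctrl.movep([p[0]-.03,p[1]+.03,.33],R)
f=viewer.grab_frame("wrist"); print(np.round(f["T_tool_cam"],3),f["fx"])
pos,rot=read_position(),read_eef_rot()
T=np.eye(4);T[:3,:3]=cv2.Rodrigues(np.array(rot,float))[0];T[:3,3]=pos
f["cam_to_world"]=T@f["T_tool_cam"]; pickle.dump(f,open("w1.pkl","wb")); cv2.imwrite("pics/w1.png",cv2.resize(f["img"][:,:,::-1],(768,576))); print(pos,rot,read_clock(),read_q())
```

```text
plate [ 0.564 -0.037  0.061]
well [ 0.559 -0.121  0.05 ]
post [ 0.567 -0.233  0.163]
lens [ 0.456 -0.239  0.151]
rock [ 0.467 -0.034  0.05 ]
marker [ 0.388 -0.114  0.01 ]
beaker [0.509 0.108 0.   ]
c_tl [0.642 0.022 0.055]
c_tr [ 0.618 -0.276  0.055]
[[-0.    -0.965 -0.263  0.067]
 [ 1.    -0.    -0.001 -0.   ]
 [ 0.001 -0.263  0.965 -0.125]
 [ 0.     0.     0.     1.   ]] 304.1335047452403
[ 0.48591657 -0.0737325   0.32979018] [ 3.14155063e+00 -1.99805983e-03 -5.23857025e-04] 2.1833 [-3.00826372e-01  1.73613854e-01 -1.85729782e-01  1.21175905e+00
 -1.38111501e-04  2.84203832e+00]
```

View pics/w1.png

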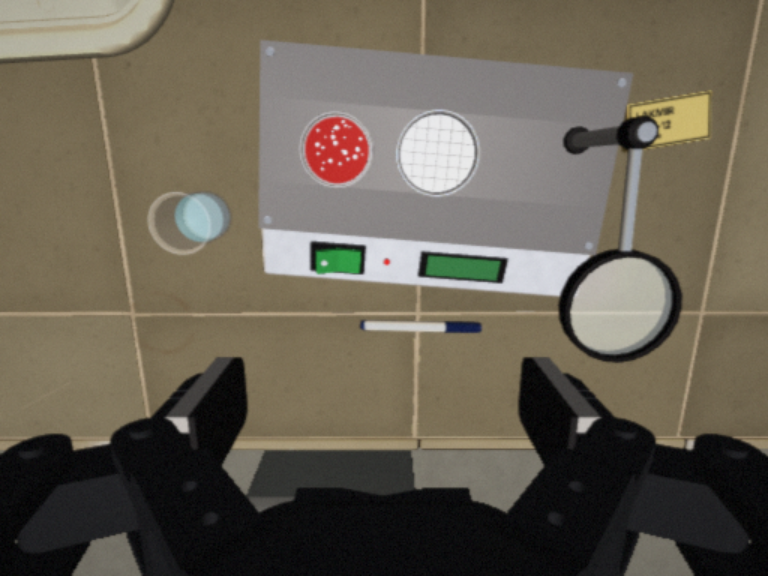

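Wrist view 1: agar (337,148), well (437,152), hub top (640,131), lens (620,304), rocker (338,258) with its dot at (324,263). I'll take a second wrist view, segment both and triangulate.

```bash
cat >> h.py <<'E'
def wrist():
    pos,rot=read_position(),read_eef_rot(); f=viewer.grab_frame("wrist")
    T=np.eye(4);T[:3,:3]=cv2.Rodrigues(np.array(rot,float))[0];T[:3,3]=pos
    f["cam_to_world"]=T@f["T_tool_cam"]; return f
def blob(mask,guess=None,amin=15,r=60):
    m=cv2.morphologyEx(mask.astype(np.uint8)*255,cv2.MORPH_CLOSE,np.ones((5,5)))
    cs=[c for c in cv2.findContours(m,cv2.RETR_EXTERNAL,cv2.CHAIN_APPROX_NONE)[0] if cv2.contourArea(c)>amin]
    def cen(c): (x,y),_,_=cv2.minAreaRect(c); return np.array([x,y])
    if guess is not None:
        cs=[c for c in cs if np.linalg.norm(cen(c)-guess)<r]
    return max(cs,key=cv2.contourArea) if cs else None
def masks(f):
    I=f["img"].astype(int);r,g,b=I[...,0],I[...,1],I[...,2]
    return dict(red=(r>120)&(g<90)&(b<90),green=(g>110)&(r<60)&(b<110),white=(I.min(2)>205),black=(I.max(2)<45))
def ell(c): return cv2.fitEllipse(cv2.convexHull(c))
E
python3 - <<'E'
from h import *
import pickle
f=pickle.load(open("w1.pkl","rb"))
ctrl.movep([.47,-.17,.30],[np.pi,0,0])
g=wrist(); pickle.dump(g,open("w2.pkl","wb")); save(g,"w2.png"); print(read_clock())
G=dict(agar=("red",(.564,-.037,.061)),well=("white",(.559,-.121,.05)),rocker=("green",(.467,-.034,.05)),lens=("black",(.456,-.239,.151)))
for n,(k,p) in G.items():
    o=[]
    for F in(f,g):
        c=blob(masks(F)[k],proj(F,p),r=20)
        if c is None: print(n,"none",proj(F,p)); break
        e=ell(c); o.append(e[0]); print(n,np.round(e[0],1),np.round(e[1],1),round(e[2]), np.round(plane(F,*e[0],p[2]),4))
    if len(o)==2: print(n,"TRI",tri(f,o[0],g,o[1]))
E
```

```text
2.725
agar [224.1  99.7] [41.3 43.4] 165 [ 0.5634 -0.0352  0.061 ]
agar [135.1  83.8] [45.1 50.9] 143 [ 0.5636 -0.0353  0.061 ]
agar TRI (array([ 0.56354686, -0.03511913,  0.06050957]), np.float64(0.0001737268590073869))
well [291.  101.8] [48.2 50.9] 17 [ 0.561  -0.1195  0.05  ]
well [211.1  86.5] [52.7 56.6] 167 [ 0.5611 -0.1197  0.05  ]
well TRI (array([ 0.56106813, -0.11954623,  0.04935097]), np.float64(0.00020265625073719374))
rocker [224.9 174.3] [16.4 40.8] 89 [ 0.4667 -0.0324  0.05  ]
rocker [143.4 166.9] [20.3 40. ] 94 [ 0.4663 -0.0311  0.05  ]
rocker TRI (array([ 0.46732997, -0.0328195 ,  0.05437978]), np.float64(0.0004966807951276646))
lens [413.1 203. ] [73.4 81.6] 69 [ 0.4571 -0.2388  0.151 ]
lens [327.7 196. ] [83.2 86.9] 68 [ 0.4569 -0.2388  0.151 ]
lens TRI (array([ 0.45705148, -0.23874841,  0.15115654]), np.float64(0.0001703663211413867))
```

View pics/w2.png

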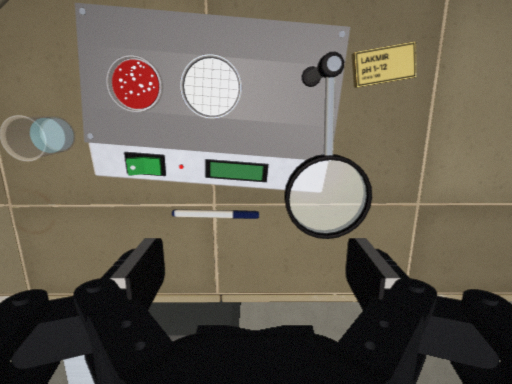

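Wrist view 2 (512x384): agar (135,84), well (211,86), lens ring (328,196), hub top (333,64), rocker (143,167) with dot (132,168), marker (215,214). The triangulated heights agree with the text. Next: measure hub, dot, panel slope and counter yaw, then shut the fingers and pose behind the plate.

```bash
cat >> h.py <<'E'
def rotv(xdir,zdir=(0,0,-1)):
    z=np.array(zdir,float);z/=np.linalg.norm(z);x=np.array(xdir,float);x-=z*(x@z);x/=np.linalg.norm(x)
    return cv2.Rodrigues(np.c_[x,np.cross(z,x),z])[0].ravel()
well=np.array([.5611,-.1196])
E
python3 - <<'E'
from h import *
import pickle
f,g=[pickle.load(open(n,"rb")) for n in("w1.pkl","w2.pkl")]
for n,a,b in[("hubtop",(648/1.5,132/1.5),(333.5,64)),("dot",(324/1.5,263/1.5),(132,168)),("screwL",(270/1.5,51/1.5),(82,11)),("screwR",(623/1.5,83/1.5),(346,34)),("panel_topL",(262/1.5,229/1.5),(90,143)),("panel_botL",(266/1.5,273/1.5),(97,175)),("screwFL",(267/1.5,219/1.5),(90,136))]:
    p,e=tri(f,a,g,b);print(n,np.round(p,4),round(e,4))
eoat.grab()
pl=np.array([.5635,-.0352]); d=well-pl; d/=np.linalg.norm(d); print(d)
s=pl-d*.056
for sg in(1,-1):
    r=rotv([sg*d[0],sg*d[1],0]); q=ctrl.ik([*s,.12],r); print(sg,q)
    if q is not None and abs(q[5])<2: use=r
ctrl.movep([*s,.13],use); print(read_clock(),read_contact_force(),read_finger_gap(),use)
save(wrist(),"w3.png")
E
```

```text
hubtop [ 0.5702 -0.2334  0.1651] 0.0003
dot [ 0.4676 -0.0219  0.0626] 0.0006
screwL [0.6383 0.0155 0.057 ] 0.0001
screwR [ 0.6174 -0.2749  0.0418] 0.0012
panel_topL [0.4951 0.036  0.0416] 0.0002
panel_botL [0.4523 0.0372 0.0336] 0.0005
screwFL [0.5053 0.0276 0.0548] 0.0006
[-0.02842453 -0.99959594]
1 [-0.09377512  0.4701154  -0.32820127  0.77247965  0.         -1.63614309]
-1 [-0.09377512  0.4701154  -0.32820127  0.77247965  0.          1.50544957]
4.55 [-0.6822173   0.79588341 -0.31095555] 0.002224921073525685 [2.25279196 2.18964216 0.        ]
```

View pics/w3.png

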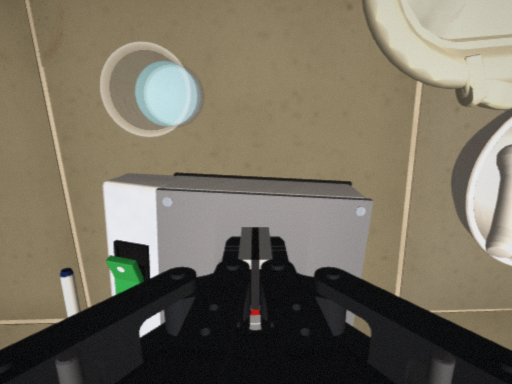

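View w3 shows the shut fingertips at about (255,240), only about 13 mm across both and behind the plate, with the marker and beaker clear. Next: probe the deck lightly, rise 3 mm and push.

Run:
```python
from h import *
pl=np.array([.5635,-.0352]); d=well-pl; d/=np.linalg.norm(d)
x,y,_=read_position()
ctrl.move_l([x,y,.082],.12)
hit=ctrl.move_l([x,y,.066],.015,until_force=2.0); z=read_position()[2]; print("probe",hit,z-.017)
zt=max(z,.070)+.003 if hit else .075
ctrl.move_l([x,y,zt],.05)
e=well-d*(30e-3+11e-3+.022)
ctrl.move_l([*e,zt],.05); print(read_clock(),read_contact_force())
f=wrist(); save(f,"w4.png"); t=viewer.grab_frame("top"); c=blob(masks(t)["red"],proj(t,[*well,.06]),amin=3,r=30)
if c is not None: print("agar top",plane(t,*ell(c)[0],.061))
c=blob(masks(f)["red"],amin=5); print(None if c is None else (ell(c),plane(f,*ell(c)[0],.061)))
```

```text
probe True 0.05506615965193071
7.7833 [0.25010761 0.25647422 0.10176886]
agar top [ 0.55801346 -0.09733146  0.061     ]
(((255.08604431152344, 319.7732238769531), (13.09516429901123, 22.48581886291504), 0.2589614689350128), array([ 0.56203459, -0.09878649,  0.061     ]))
```

View pics/w4.png

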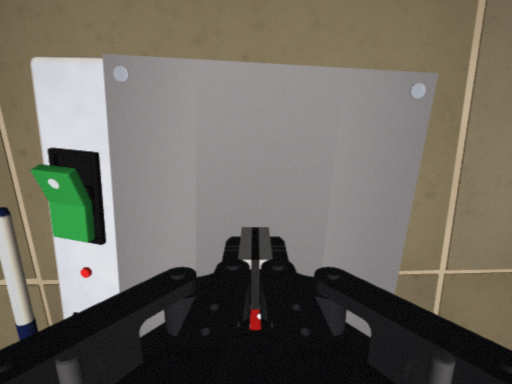

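In w4 the fingers (255,245) have the plate in front of them, with red visible at (255,320). Its centre is about 22 mm short of the well, as planned. I'll push the rest gently.

Run:
```python
from h import *
pl=np.array([.5635,-.0352]); d=well-pl; d/=np.linalg.norm(d)
z=read_position()[2]
for o in(.004,.002,.001,0.,-.0008):
    e=well-d*(.041+o); h=ctrl.move_l([*e,z],.03,until_force=5)
    print(o,h,np.round(read_position(),4),np.round(read_contact_force(),2))
    if h: break
p=read_position(); ctrl.move_l([*(np.array(p[:2])-d*.02),z],.08); ctrl.move_l([*(np.array(p[:2])-d*.05),.20],.2)
ctrl.movep([.47,-.11,.28],rotv([1,0,0])); f=wrist(); save(f,"w5.png")
c=blob(masks(f)["red"],amin=20); e=ell(c); print(e,plane(f,*e[0],.056),plane(f,*e[0],.061)); print(read_clock())
import pickle; pickle.dump(f,open("w5.pkl","wb"))
```

```text
0.004 False [ 0.5623 -0.0747  0.075 ] [-0.86 -0.1   1.09]
0.002 False [ 0.5623 -0.0767  0.0751] [-0.32 -0.13  0.5 ]
0.001 False [ 0.5623 -0.0777  0.0751] [-0.74 -0.52 -0.62]
0.0 False [ 0.5623 -0.0786  0.0751] [-0.51 -0.73 -0.55]
-0.0008 False [ 0.5622 -0.0795  0.075 ] [ 0.09 -0.22  0.19]
((264.4169616699219, 86.67784118652344), (46.65367889404297, 49.50052261352539), 1.7938205003738403) [ 0.55934371 -0.11965073  0.056     ] [ 0.55901741 -0.11950998  0.061     ]
12.0917
```

View pics/w5.png

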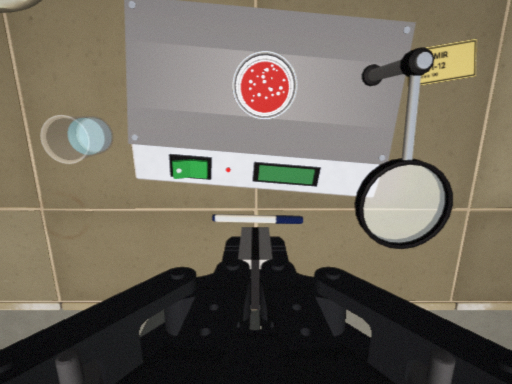

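w5 shows the plate at (264,87), inside the well's outline with an even white ring round it, and everything else undisturbed. I'll confirm its height with a second view on the way to the magnifier.

Run:
```python
from h import *
import pickle
f=pickle.load(open("w5.pkl","rb"))
ctrl.movep([.45,-.25,.28],rotv([1,0,0])); g=wrist(); pickle.dump(g,open("w6.pkl","wb"))
cv2.imwrite("pics/w6.png",np.hstack([cv2.resize(F["img"][v-45:v+45,u-45:u+45,::-1],(400,400),interpolation=cv2.INTER_CUBIC) for F in(f,g) for u,v in[np.round(ell(blob(masks(F)["red"],amin=20))[0]).astype(int)] ]))
a,b=[ell(blob(masks(F)["red"],amin=20)) for F in(f,g)]; print(b,tri(f,a[0],g,b[0]))
c=[ell(blob(masks(F)["black"],proj(F,(.457,-.239,.151)),r=20))[0] for F in(f,g)]; print("lens",tri(f,c[0],g,c[1]),read_clock())
```

```text
((133.88827514648438, 67.32978820800781), (46.986900329589844, 53.42800521850586), 146.86331176757812) (array([ 0.55941673, -0.11968501,  0.05473283]), np.float64(1.9499560221368808e-05))Traceback (most recent call last):
  File "<stdin>", line 7, in <module>
  File "h.py", line 30, in ell
    def ell(c): return cv2.fitEllipse(cv2.convexHull(c))
                                      ~~~~~~~~~~~~~~^^^
cv2.error: OpenCV(4.12.0) /io/opencv/modules/imgproc/src/convhull.cpp:143: error: (-215:Assertion failed) total >= 0 && (depth == CV_32F || depth == CV_32S) in function 'convexHull'
```

View pics/w6.png

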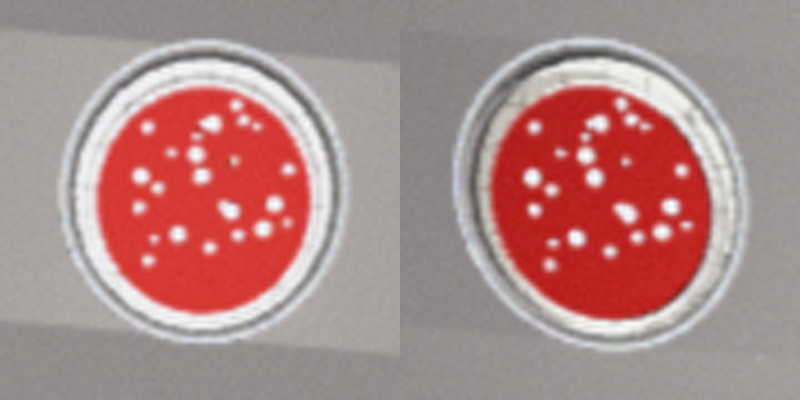

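The plate is seated: the agar is now at z≈0.055, against 0.0605 on the deck, and the crops show a concentric well ring. Next, the magnifier.

Run:
```python
from h import *
post=np.array([.570,-.2336]); L0=np.array([.457,-.2388])
th0=np.arctan2(*(L0-post)[::-1])%(2*np.pi); th1=np.arctan2(*(well-post)[::-1]); print(np.degrees([th0,th1]))
def P(th,gap=0):
    t=np.array([np.sin(th),-np.cos(th)]); return post+.1145*np.array([np.cos(th),np.sin(th)])-t*(.051+gap),rotv([*t,0])
z=.147+.017
p,r=P(th0,.022); ctrl.movep([*p,.25],r); ctrl.move_l([*p,z],.15)
p,r=P(th0,.004); ctrl.move_l([*p,z],.08,rot=r)
for th in np.append(np.linspace(th0,th1+.05,11)[1:],[th1+.02,th1,th1-.02,th1-.04]):
    p,r=P(th); h=ctrl.move_l([*p,z],.07 if th>th1+.06 else .03,rot=r,until_force=5)
    if h: print("hit",np.degrees(th),read_position(),read_contact_force()); break
print(read_clock(),read_contact_force(),p)
```

```text
[182.63476118  94.46403689]
20.9667 [-15.80947435  -6.98651469   7.96142979] [ 0.51469675 -0.12111533]
```

Run:
```python
from h import *
import pickle
x,y,z=read_position(); ctrl.move_l([x-.03,y,z],.1); ctrl.move_l([x-.06,y,.28],.2); print(read_contact_force())
ctrl.movep([.43,-.05,.26],rotv([1,0,0])); f=wrist(); save(f,"w7.png"); pickle.dump(f,open("w7.pkl","wb"))
c=blob(masks(f)["black"],proj(f,(*well,.151)),r=40); 
if c is not None: print(ell(c),plane(f,*ell(c)[0],.151))
print(read_clock())
```

```text
[ 0.71178698 -0.41929576 -0.16566264]
((361.6510314941406, 6.7574005126953125), (116.9096450805664, 135.81602478027344), 29.695087432861328) [ 0.56239426 -0.12073752  0.151     ]
22.675
```

View pics/w7.png

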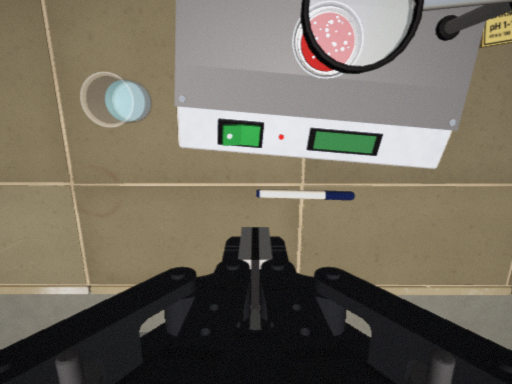

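w7 shows the lens ring over the plate at (361,7) and the dot on the rocker at about (229,137). I'll triangulate the dot, rocker ends and panel edge from several views.

Run:
```python
from h import *
import pickle
F=[pickle.load(open(n+".pkl","rb")) for n in("w1","w2","w5","w7")]
def multi(us):
    A=np.zeros((3,3));b=np.zeros(3)
    for f,u in zip(F,us):
        o,d=ray(f,*u);d/=np.linalg.norm(d);M=np.eye(3)-np.outer(d,d);A+=M;b+=M@o
    p=np.linalg.solve(A,b); return np.round(p,4),[np.round(np.subtract(proj(f,p),u),1) for f,u in zip(F,us)]
D=[];B=[];X=[]
for f in F:
    I=f["img"].astype(int); p=proj(f,(.467,-.022,.055)); u0,v0=int(p[0]),int(p[1])
    w=I[v0-9:v0+10,u0-9:u0+10]; s=np.clip(np.minimum(w[...,0],w[...,2]).astype(float)-90,0,None)*(w[...,1]>120)
    yy,xx=np.mgrid[v0-9:v0+10,u0-9:u0+10]; 
    k=np.unravel_index(s.argmax(),s.shape); near=np.hypot(yy-v0+9-k[0],xx-u0+9-k[1])<4; s*=near
    D.append(((xx*s).sum()/s.sum(),(yy*s).sum()/s.sum()))
    # black bezel
    p=proj(f,(.467,-.033,.05)); m=I.max(2)<45; m|=masks(f)["green"]; c=blob(m,p,r=15); B.append(cv2.minAreaRect(c))
print(np.round(D,1)); print("dot",multi(D)); print(B); print("bezel centre",multi([b[0] for b in B]))
```

```text
[[220.  182.5]
 [126.  174.1]
 [185.2 178.6]
 [229.2 135.8]]
dot (array([ 0.4675, -0.0302,  0.0961]), [array([-0.7, -1.1]), array([ 1.6, -0.7]), array([-6.6, -1.2]), array([6.3, 3.7])])
[((225.0, 171.5), (19.0, 34.0), 90.0), ((144.5, 163.5), (21.0, 39.0), 90.0), ((189.83531188964844, 166.4344024658203), (40.345115661621094, 22.02019500732422), 1.7357046604156494), ((240.02235412597656, 132.85842895507812), (43.443416595458984, 24.07501220703125), 3.2704880237579346)]
bezel centre (array([ 0.4701, -0.0322,  0.0482]), [array([-0.2,  0. ]), array([0. , 0.1]), array([0.1, 0. ]), array([ 0.1, -0.2])])
```

Run:
```python
from h import *
import pickle
F=[pickle.load(open(n+".pkl","rb")) for n in("w1","w2","w5","w7")]
def multi(us):
    A=np.zeros((3,3));b=np.zeros(3)
    for f,u in zip(F,us):
        o,d=ray(f,*u);d/=np.linalg.norm(d);M=np.eye(3)-np.outer(d,d);A+=M;b+=M@o
    p=np.linalg.solve(A,b); return np.round(p,4),[np.round(np.subtract(proj(f,p),u),1) for f,u in zip(F,us)]
D=[]
for f,(u,v) in zip(F,[(216,175.3),(132,168),(179.5,171),(228.5,136.5)]):
    I=f["img"].astype(int); u0,v0=round(u),round(v)
    yy,xx=np.mgrid[v0-3:v0+4,u0-3:u0+4]; w=I[v0-3:v0+4,u0-3:u0+4]; s=np.clip(w[...,0]-70.,0,None)*(w[...,1]>100)
    D.append(((xx*s).sum()/s.sum(),(yy*s).sum()/s.sum()))
print(np.round(D,1)); dot,e=multi(D); print("dot",dot,e)
yc=np.array([.075,.997,0]); xc=np.array([.997,-.075,0])
for s in(1,):
  a=np.radians(18); n=-np.sin(a)*xc+np.array([0,0,np.cos(a)])+.2*yc; n/=np.linalg.norm(n)
  r=rotv(xc,-n); tip=dot+.001*yc
  for h in(.05,.0,-.008): print(h,ctrl.ik(tip+n*(.017+h),r))
np.savez("rk.npz",dot=dot,n=n,r=r)
```

```text
[[215.7 175. ]
 [132.4 167.2]
 [178.7 170.3]
 [229.  135.8]]
dot [ 0.4676 -0.0212  0.0592] [array([-0., -0.]), array([ 0.1, -0. ]), array([-0.2,  0. ]), array([0.1, 0. ])]
0.05 [-0.04559929  0.13419313 -0.91642885  0.21181397 -0.20639361  3.10662861]
0.0 [-0.07277734  0.25552118 -0.94333916  0.05827009 -0.198076    3.08021621]
-0.008 [-0.07693842  0.27582089 -0.94613996  0.03437791 -0.19679054  3.07618027]
```

Run:
```python
from h import *
import pickle
k=np.load("rk.npz"); dot,n=k["dot"],k["n"]; yc=np.array([.075,.997,0]); xc=np.array([.997,-.075,0])
r=rotv(-xc,-n); tip=dot+.001*yc
P=lambda h: tip+n*.017+np.array([0,0,h])
ctrl.movep(P(.06),r); ctrl.move_l(P(.012),.15); print(np.round(read_contact_force(),2))
h=ctrl.move_l(P(-.012),.02,until_force=9); p=np.array(read_position()); print(h,"depth",(p-P(0))[2],read_contact_force(),read_clock())
ctrl.move_l(P(.07),.2); ctrl.movep([.43,-.05,.26],rotv([1,0,0]))
f=wrist(); save(f,"w8.png"); pickle.dump(f,open("w8.pkl","wb")); print(read_clock())
```

```text
[ 1.67 -0.54 -0.56]
True depth -0.004133587410422232 [-3.33578934  2.15051343 10.62252613] 26.425
29.475
```

View pics/w8.png

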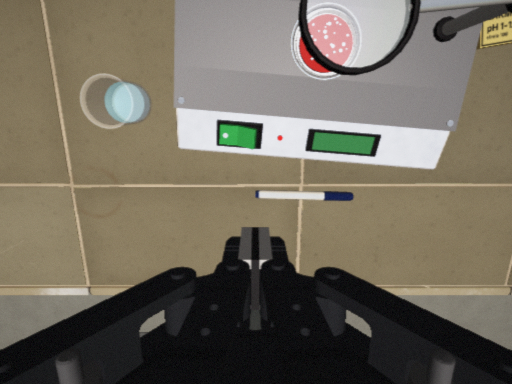

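w8 shows the dot at (225,136), shifted as if lowered, and the marker and the rest unchanged. To check that the rocker is fully down, I'll triangulate the dot with a second view.

```bash
cat >> h.py <<'E'
def dotpx(f,p):
    u0,v0=map(round,proj(f,p)); yy,xx=np.mgrid[v0-6:v0+7,u0-8:u0+9]; w=f["img"][v0-6:v0+7,u0-8:u0+9].astype(int)
    s=np.clip(w[...,0]-90.,0,None)*(w[...,1]>100)
    s[(cv2.distanceTransform((~((w[...,1]>100)&(w[...,0]<60))).astype(np.uint8),cv2.DIST_L2,3)>4)]=0
    k=np.unravel_index(cv2.GaussianBlur(s,(5,5),0).argmax(),s.shape); s*=np.hypot(yy-yy[k],xx-xx[k])<4
    return (xx*s).sum()/s.sum(),(yy*s).sum()/s.sum()
E
python3 - <<'E'
from h import *
import pickle
f=pickle.load(open("w8.pkl","rb")); g0=pickle.load(open("w7.pkl","rb"))
print("w7 check",dotpx(g0,(.4676,-.0212,.0592)))
ctrl.movep([.43,.06,.22],rotv([1,0,0])); g=wrist(); p=(.4676,-.0212,.054)
a,b=dotpx(f,p),dotpx(g,p); print(a,b,proj(g,p),tri(f,a,g,b),read_clock())
cv2.imwrite("pics/w9.png",np.hstack([cv2.resize(F["img"][int(v)-25:int(v)+25,int(u)-25:int(u)+35,::-1],(396,330),interpolation=cv2.INTER_CUBIC) for F,(u,v) in((f,a),(g,b))]))
E
```

```text
w7 check (np.float64(229.183908045977), np.float64(135.8132183908046))
(np.float64(224.9786596780232), np.float64(135.00187195806814)) (np.float64(337.66039988063267), np.float64(138.62906595046255)) (np.float64(341.5009561003547), np.float64(140.42921135729986)) (array([ 0.46928401, -0.01736619,  0.05425655]), np.float64(4.6034419581642115e-05)) 30.0667
```

View pics/w9.png

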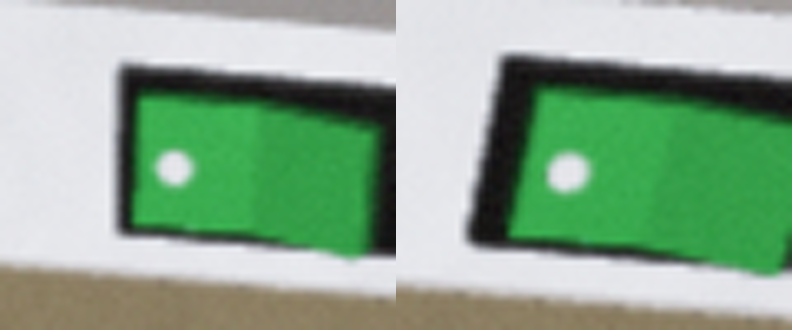

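The dot has dropped about 5.2 mm along the panel normal, so it is nearly or fully on. I'll press once more, firmly, at its present spot to be sure, then re-measure.

Run:
```python
from h import *
import pickle
k=np.load("rk.npz"); n=k["n"]; dot=np.array([.4690,-.0174,.0543]); yc=np.array([.075,.997,0]); xc=np.array([.997,-.075,0])
r=rotv(-xc,-n); tip=dot+.001*yc-.001*xc
P=lambda h: tip+n*.017+np.array([0,0,h])
ctrl.movep(P(.06),r); ctrl.move_l(P(.012),.15)
h=ctrl.move_l(P(-.010),.02,until_force=16); p=np.array(read_position()); print(h,"depth",(p-P(0))[2],read_contact_force())
ctrl.move_l(P(.07),.2); ctrl.movep([.43,-.05,.26],rotv([1,0,0])); f=wrist()
ctrl.movep([.43,.06,.22],rotv([1,0,0])); g=wrist(); p=(.4676,-.0212,.054)
a,b=dotpx(f,p),dotpx(g,p); print(a,b,tri(f,a,g,b),read_clock(),read_contact_force())
c=blob(masks(f)["black"],proj(f,(*well,.151)),r=40); print(plane(f,*ell(c)[0],.151))
```

```text
True depth 0.00031370655188844854 [-6.71832029  3.58631388 18.10584916]
(np.float64(224.85592133390338), np.float64(135.06584010260795)) (np.float64(337.51683348498636), np.float64(138.72945101607522)) (array([ 0.46918027, -0.01723214,  0.05430821]), np.float64(2.0139572816035762e-05)) 37.5 [ 0.25864361 -0.01970408  0.72292527]
[ 0.56244878 -0.12081393  0.151     ]
```

The second press, at 18 N, moved nothing further, so the rocker is at its stop. The lens and plate are in place and the arm is clear.

```bash
python3 -c "
from cell import ctrl, viewer, eoat, read_clock, read_q, read_joint_velocities, read_tau, read_position, read_eef_rot, read_contact_force, read_wrist_torque, read_finger_gap, read_grasp_force
print(ctrl.sign_off())"
```

```text
the job is handed in; nothing more can be done
None
```

The job is handed in: the plate measures as seated flat in the well, the magnifier is at its stop over it, the lamp rocker is fully on, and nothing else was moved (about 37.5 s of the 58 s used).

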